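# Refit an access cover and hold it against its seal

### The arm

A 6-joint arm with a two-finger parallel gripper is mounted at the origin on a cart in front of the work surface, level with it; the furniture and walls round the work are solid. World frame = base frame: x ahead of the robot, y to its left, z up, the work surface at z = 0. Lengths are in m, angles in rad, forces in N, time in s.
With the tool pointing down it reaches from about 0.3 to 0.875 m from the base axis. Payload 6.4 kg.
Tool frame: the origin (TCP) lies on the centre line of the jaws, within the pads' length; the fingertips stand 17 mm ahead of it and the grasp point (between the pads) lies 2 mm behind it; z points along the fingers, y is the line along which they close (so a half turn about z gives the same grasp; the last joint's range is limited). The gripper opens to 88 mm and grips with 3 to 60 N. Pads are 18 mm wide; open, the fingers measure 123 mm over their backs; the gripper's body (75 mm by 187 mm) begins 45 mm behind the grasp point.
Start: joints at [1.005, 0.181, 1.607, -0, 1.354, -0.206], TCP at [0.202, 0.538, 0.256] pointing down, gripper open.
Joint ranges: [-2.99, 2.99], [-0.89, 2.07], [0.3, 2.58], [-1.14, 4.28], [0, 2.63], [-3.12, 3.12]. Speed limits (rad/s): [2.57, 2.57, 3.01, 3.14, 3.14, 3.14].

### API

Orientations are given as [roll, pitch, yaw] about the fixed x, y, z axes, in that order (R = Rz(yaw) Ry(pitch) Rx(roll)).
In Python, from cell import ctrl, solver, sensors, grab_frame, camera_model, ticket gives the robot as it stands. Calls block until the motion is done:
- ctrl.goto(position, orientation): joint-space move of the TCP to a pose.
- ctrl.move_l(position, attitude=None, vel=0.15, guard=None): straight line of the TCP; attitude=None keeps the orientation; vel is the mean speed in m/s. With guard (N) it stops when the force on the tool has changed by that much, and returns True; else False.
- ctrl.movej(angles): joint-space move.
- ctrl.gripper_to(opening, squeeze=None): finger opening in m; squeeze is the grip in N (None keeps the last); returns when the fingers have stopped.
- ctrl.pause(seconds).
- solver.ik(position, orientation): joint angles nearest the present ones, or None.
- sensors.state(): the state.
- grab_frame(name): name is "scene" or "top" or "wrist"; returns the picture (384x512x3 uint8, red, green, blue); there is no depth.
- camera_model(name): a dict with "intrinsics" (3x3 intrinsics, pixels), "extrinsics" (4x4, takes a point from world to camera coordinates). Camera axes: x right, y up, looking along -z (the intrinsics and any distortion apply to the point x, -y, -z); pixel columns grow to the right and rows downward; lengths in m; the calibration is good to about 2 mm. The wrist camera is an equidistant fisheye: a pixel r from the principal point sees the ray r / f radians off the axis. A picture is of the moment at which its call begins: read the wrist's pose just before it. camera_model takes no time and is no camera call; for the wrist camera it gives the pose at the moment of the call.
A pose or a line that the arm cannot do raises ctrl.MotionError and nothing moves.
- ticket.close_job(): hands the job in; it is judged then, once.
The state is a dict: "time_s": time; "joint_positions": joint angles; "joint_vel": joint speeds; "tau": joint torques, N m; "eef_pos": TCP position; "eef_rot": TCP orientation; "ft_force": force on the tool from outside, world axes, zero at the start; "ft_torque": the same for the moment, N m; "gripper_width": finger opening in m; "finger_force": force on a finger pad.
Only numpy, scipy, OpenCV 4.12 (cv2) and the standard library are available. Lean on these libraries where they do the work, as an engineer would, in place of code of your own. Each camera call takes 0.05 s, during which the arm holds its last target. There are 200 camera calls.

### The job

Refit the loose access cover on the machine housing: pick the cover up and set its skirt over the housing's neck, then turn the wing of the quarter-turn fastener clockwise until it lines up with the two engraved marks on the cover, so that its cross pin meets the slot underneath. Then press the cover fully home against the sprung seal, level, and finish while still holding it pressed there: do not let it spring back up.

Things in the scene. Friction and masses are not known exactly. Their poses are not given: they have to be found in the camera images.
- wing_grip (a point): Centre (half-way up) of the upright steel wing in the middle of the loose cover: a bar 42 mm long (its x axis), 12 mm thick (y), 28 mm tall. The plate's top lies 17 mm below this point; on it, round the wing, a washer 4 mm high, 14 mm radius. Wing plus cover weigh about 0.3 kg, balanced under the wing, so the cover can be carried by it; friction (0.06 N m) keeps the cover from swinging round.
- cover_face (a point): Middle of the underside of the loose aluminium cover's plate; x along its long side, z up. An inverted tray, outside 130 (x) x 100 mm: plate 5 mm thick, from this point up; skirt 3 mm thick reaching 18 mm below it (inside 124 x 94 mm). It starts flat on the bench on its skirt. Two short dark marks on top show the slot's line, along x through the middle. It fits either way round.
- pin (a point): Centre of the fastener's round cross pin, under the plate inside the skirt: 36 mm long, 8 mm thick, parallel to the wing and turning with it; 10 mm below cover_face, 32 mm below wing_grip.
- housing_seat (a point): Centre of the mouth of the grey housing, level with the top of its neck, 70 mm above the bench; x along its long side, z up. Housing fixed, foot 150 x 122 mm, cable gland at the +x end. Neck 121 (x) x 91 mm outside, 20 mm tall, rounded rim: the skirt slips over it with 1.5 mm to spare each side. Cover home: cover_face coincides with this point, plate on the rim.
- slot (a point): Centre of the mouth of the slot in the deck inside the neck, 4 mm below housing_seat: 46 mm long (x, the housing's long side), 14 mm wide, 10 mm deep. While the wing is not lined up, the pin stands on the deck and the cover stays 10 mm above home; lined up within about 0.15 rad it enters the slot.
- wing (a joint): Angle of the wing relative to the cover, rad, positive counter-clockwise seen from above; 0 = along the cover's long side, in line with the marks and the slot. Starts at 0.7 to 1.4; turn it clockwise (to smaller values). Stops at -0.5 and 1.57. It stays where it is left.
- seal (a joint): How far the black rubber seal, a rectangular ring 108 x 78 mm inside the neck, is pressed down, m: 0 = up, standing 6 mm above the neck's rim; 0.006 = level with the rim (cover home). Sprung: 6 N to start it moving, 14 N at 0.006, of which the cover's weight gives about 3 N. Released, it lifts the cover again.

How it is judged:
On the way, in this order (a step that is already met when the one before it is completed fails the run):
1. the cover sits over the housing's neck, standing on its cross pin or lower (horizontal distance between cover_face and housing_seat below 0.005 m and angle between the x axis of cover_face and the x axis of housing_seat, either way round below 0.06 rad and z of cover_face in the frame of housing_seat below 0.014 m and angle between cover_face's own z axis and vertical below 0.12 rad), for 0.2 s.
2. the wing is turned into line with the slot, the cover still over the neck (horizontal distance between cover_face and housing_seat below 0.005 m and angle between the x axis of cover_face and the x axis of housing_seat, either way round below 0.06 rad and value of joint wing between -0.25 and 0.25 rad and z of cover_face in the frame of housing_seat below 0.014 m), for 0.2 s.
At the end, for the whole second after the job is handed in: The cover is held home on the neck against the sprung seal: its plate within 2 mm of the rim and level within 0.04 rad, centred within 5 mm and square to the housing within 0.06 rad, the wing within 0.25 rad of the slot's line, the seal pressed down by more than 4 mm (horizontal distance between cover_face and housing_seat below 0.005 m and angle between the x axis of cover_face and the x axis of housing_seat, either way round below 0.06 rad and value of joint wing between -0.25 and 0.25 rad and z of cover_face in the frame of housing_seat between -0.004 and 0.002 m and value of joint seal above 0.004 m and angle between cover_face's own z axis and vertical below 0.04 rad); the arm keeps its last pose, push and grip.
It also fails if it takes over 45 s, if anything falls off the work surface, if the arm or the gripper's body presses on something with over 40 N, if the wrist force passes 120 N, or if a joint passes its speed limit or range.

## Working session

There is one attempt and no reset: what is moved stays moved. The work goes in short steps, each a Python script; the robot and the scene stay as the last script left them, time stands still between calls to the robot, and variables do not carry over. Pictures are saved under pics/ and viewed, at most 10 in all, crops included, and the job is handed in when it is done.

```bash
mkdir -p pics; ls; python3 - <<'E'
from cell import *
import cv2
for n in ("top","scene"):
    f=grab_frame(n); cv2.imwrite(f"pics/{n}0.png",f[:,:,::-1]); m=camera_model(n); print(n,{k:(v.tolist() if hasattr(v,'tolist') else v) for k,v in m.items()})
a=cv2.imread("pics/top0.png");b=cv2.imread("pics/scene0.png")
print(sensors.state()["time_s"])
cv2.imwrite("pics/top_b.png",cv2.resize(a,(800,600),interpolation=cv2.INTER_CUBIC))
E
```

```text
pics
top {'intrinsics': [[348.457052029696, 0.0, 252.2044631665741], [0.0, 348.457052029696, 192.10431611750369], [0.0, 0.0, 1.0]], 'extrinsics': [[0.1101794456468659, -0.9939000532486651, 0.0048139286711050295, -0.19278682566483807], [0.9705177552186651, 0.108629519617356, 0.21516252990013335, -0.5078572914455111], [-0.2143729846838744, -0.019034485020710267, 0.9765663888429317, -0.8205641713138725], [0.0, 0.0, 0.0, 1.0]]}
scene {'intrinsics': [[377.5638636107544, 0.0, 256.9582148446647], [0.0, 377.5638636107544, 187.6107504236429], [0.0, 0.0, 1.0]], 'extrinsics': [[0.40131663756886765, -0.9157527689664091, 0.018488443438339754, -0.35952202093857627], [0.4349317700000784, 0.20828985296710384, 0.8760420609739814, -0.2729390307581601], [-0.8060888982333256, -0.34352904284979563, 0.48188015612150514, -0.5178922792326799], [0.0, 0.0, 0.0, 1.0]]}
0.1
```

View pics/top_b.png

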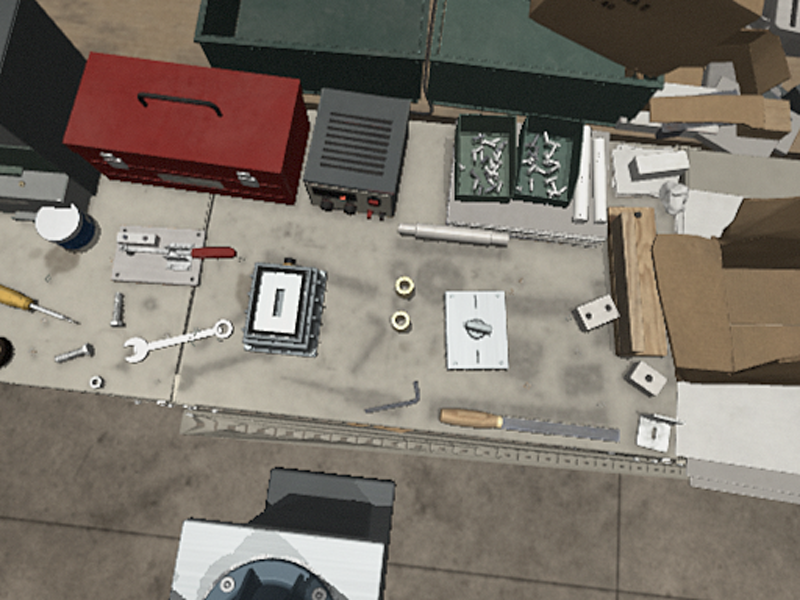

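View pics/scene0.png

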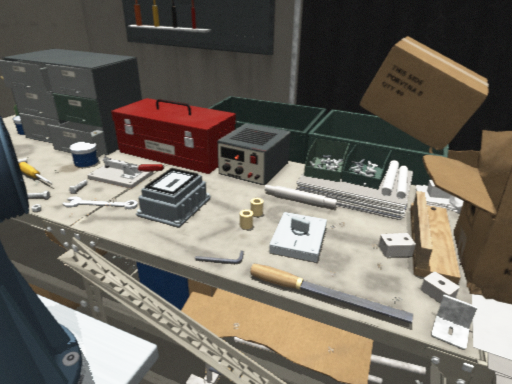

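The top view (800x600) shows the cover, with corners at about (446,291), (507,291), (508,370), (447,370) and the wing at (478,328). The housing neck is at about (279,303), with its gland at the top (290,261). I'll get coarse positions, then look from close with the wrist camera.

```bash
cat > h.py <<'E'
from cell import *
import numpy as np, cv2
from scipy.spatial.transform import Rotation as Ro
def ray(m,px,fish=False):
    K=np.array(m["intrinsics"]);E=np.array(m["extrinsics"])
    v=np.array([(px[0]-K[0,2])/K[0,0],(px[1]-K[1,2])/K[1,1]])
    if fish:
        r=np.hypot(*v); d=np.array([*(v/r*np.sin(r)),np.cos(r)]) if r>1e-9 else np.array([0,0,1.])
    else: d=np.array([*v,1.])
    d=d*[1,-1,-1]
    return -E[:3,:3].T@E[:3,3], E[:3,:3].T@d
def at_z(m,px,z,fish=False):
    o,d=ray(m,px,fish); return o+d*(z-o[2])/d[2]
def proj(m,P,fish=False):
    K=np.array(m["intrinsics"]);E=np.array(m["extrinsics"]); c=(E[:3,:3]@np.asarray(P)+E[:3,3])*[1,-1,-1]
    if fish:
        n=np.hypot(c[0],c[1]); t=np.arctan2(n,c[2]); u=c[:2]/max(n,1e-12)*t
    else: u=c[:2]/c[2]
    return K[0,0]*u[0]+K[0,2],K[1,1]*u[1]+K[1,2]
E
python3 - <<'E'
from h import *
m=camera_model("top");s=.64
for n,z,ps in (("cover",.023,[(446,291),(507,291),(508,370),(447,370)]),("neck",.07,[(252,266),(304,270),(301,336),(248,333)]),("wing",.04,[(478,328)])):
    print(n,[at_z(m,(p[0]*s,p[1]*s),z)[:2].round(3) for p in ps])
w=camera_model("wrist");print(w); st=sensors.state();print(st["eef_pos"],st["eef_rot"])
E
```

```text
cover [array([ 0.559, -0.22 ]), array([ 0.57 , -0.321]), array([ 0.438, -0.332]), array([ 0.427, -0.233])]
neck [array([0.553, 0.097]), array([0.556, 0.013]), array([0.45 , 0.002]), array([0.445, 0.085])]
wing [array([ 0.499, -0.275])]
{'intrinsics': array([[297.31863964,   0.        , 253.17453123],
       [  0.        , 297.31863964, 189.42721866],
       [  0.        ,   0.        ,   1.        ]]), 'extrinsics': array([[ 0.35179231,  0.93607643, -0.00175615, -0.57354631],
       [-0.90079865,  0.33802297, -0.27258442,  0.03699501],
       [-0.25456623,  0.09747504,  0.96213027, -0.38909643],
       [ 0.        ,  0.        ,  0.        ,  1.        ]])}
[0.20220041 0.53778799 0.25492425] [-3.14006195e+00 -3.02666484e-04  2.78178451e+00]
```

```bash
cat >> h.py <<'E'
def look(xy,ztgt,yaw,zt,name,rect):
    """put the TCP so the wrist camera axis hits xy at ztgt; save enlarged crop"""
    st=sensors.state(); T=Ro.from_euler("xyz",st["eef_rot"]).as_matrix()
    m=camera_model("wrist");E=np.array(m["extrinsics"])
    c=T.T@(-E[:3,:3].T@E[:3,3]-st["eef_pos"]); a=T.T@(-E[2,:3])
    N=Ro.from_euler("xyz",[np.pi,0,yaw]).as_matrix(); cw=N@c; aw=N@a
    h=zt+cw[2]-ztgt; hit=cw+aw*(h/-aw[2])
    p=[xy[0]-hit[0],xy[1]-hit[1],zt]
    ctrl.goto(p,[np.pi,0,yaw]); ctrl.pause(.2)
    m=camera_model("wrist"); f=grab_frame("wrist")
    np.savez(f"pics/{name}.npz",K=m["intrinsics"],E=m["extrinsics"],f=f)
    cv2.imwrite(f"pics/{name}.png",cv2.resize(f[:,:,::-1],(800,600),interpolation=cv2.INTER_CUBIC))
    print(name,p,h,sensors.state()["time_s"])
def lm(name):
    d=np.load(f"pics/{name}.npz"); return dict(intrinsics=d["K"],extrinsics=d["E"]),d["f"]
E
python3 - <<'E'
from h import *
look((.501,.05),.07,1.2,.26,"hou",None)
look((.498,-.276),.023,1.1,.2,"cov",None)
E
```

```text
hou [np.float64(0.5087008811474982), np.float64(0.0681914210385626), 0.26] 0.3184921893621477 2.3667
cov [np.float64(0.5062109533781863), np.float64(-0.2608989863623638), 0.2] 0.3054570659608379 3.8833
```

View pics/hou.png

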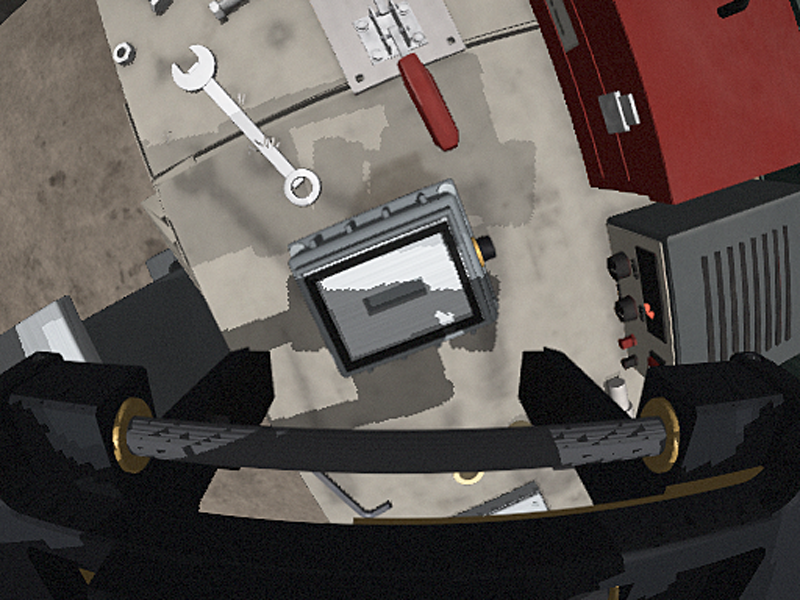

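View pics/cov.png

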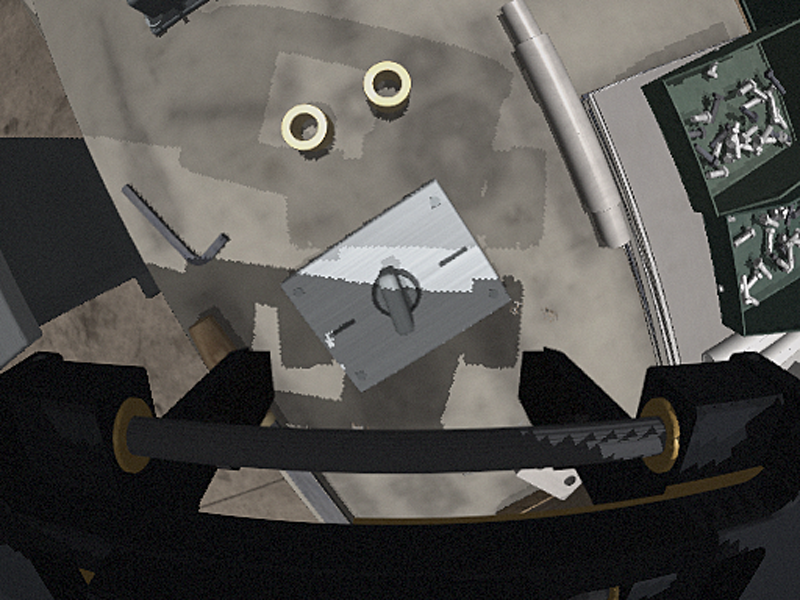

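The housing neck is at about (398,298) with its slot at (397,297). The cover is at about (397,285), its marks at (340,328) and (453,256), and the wing from (388,270) to (402,330). Next I'll enlarge both.

```bash
python3 - <<'E'
from h import *
for n,(x0,y0,s) in (("hou",(182,120,5)),("cov",(175,110,4))):
    m,f=lm(n); w,h=(800//5,600//5) if s==5 else (180,145)
    c=f[y0:y0+h+10 if n=="cov" else y0+h,x0:x0+w,::-1][:600//s]
    s2=s
    g=cv2.resize(c,None,fx=s2,fy=s2,interpolation=cv2.INTER_CUBIC); g=cv2.convertScaleAbs(g,alpha=1.3,beta=15) if n=="hou" else g
    cv2.imwrite(f"pics/{n}_c.png",g); print(g.shape)
E
```

```text
(600, 800, 3)
(600, 720, 3)
```

View pics/hou_c.png

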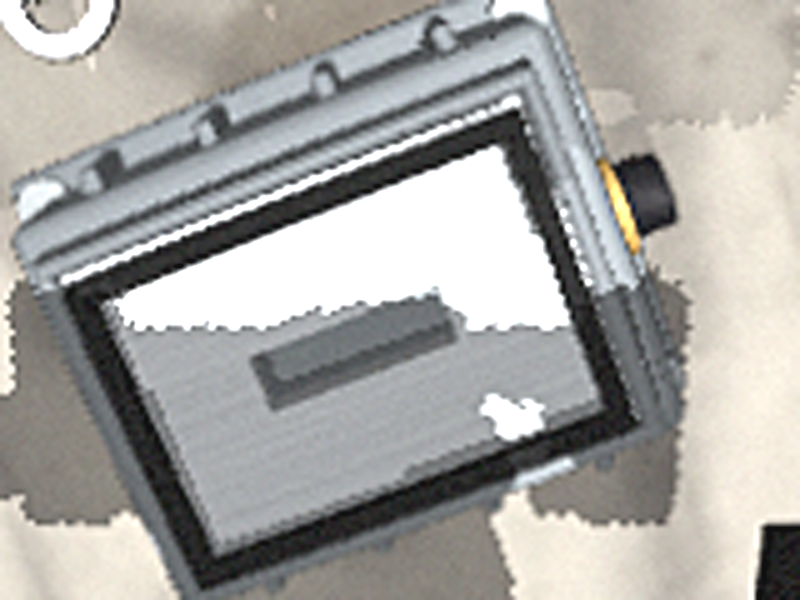

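View pics/cov_c.png

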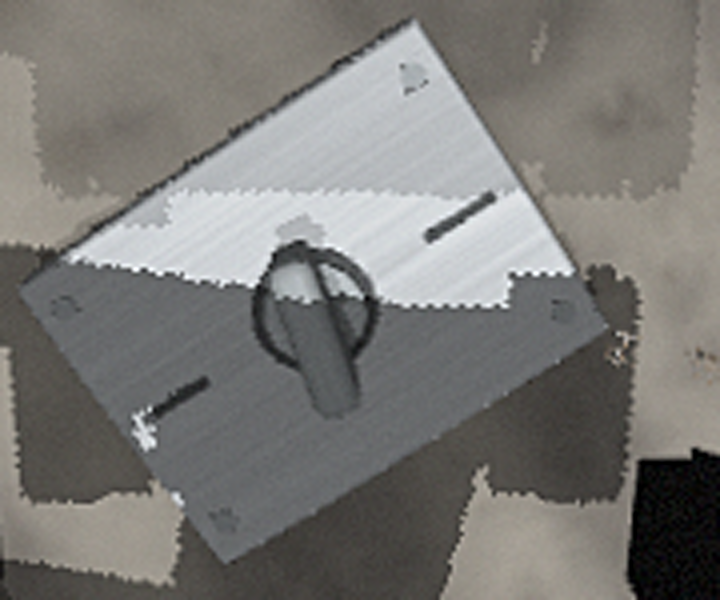

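The housing crop shows the seal's outer corners at (68,290), (520,112), (636,425), (205,585). The slot corners are at (253,357), (437,292), (458,338), (275,410), and the gland is on the right, so that is +x. The cover crop shows plate corners at (415,20), (20,290), (228,562), (606,325), marks running from (135,420) to (494,195), and the wing. I'll fit both poses and draw the model over the picture to get the wing angle.

```bash
cat > fit.py <<'E'
from h import *
from scipy.optimize import least_squares
def un(p,x0,y0,s): return np.array([x0+(p[0]+.5)/s-.5,y0+(p[1]+.5)/s-.5])
def fit(m,pts,px,x0,fl=True):
    """pts (local xy, world z)"""
    def P(q,l): c,s=np.cos(q[2]),np.sin(q[2]); return [q[0]+c*l[0]-s*l[1],q[1]+s*l[0]+c*l[1],l[2]]
    f=lambda q:np.concatenate([np.subtract(proj(m,P(q,l),True),p) for l,p in zip(pts,px)])
    r=least_squares(f,x0,x_scale=[.01,.01,.1]); return r.x,r.fun.reshape(-1,2).round(1)
E
python3 - <<'E'
from fit import *
m,f=lm("hou"); U=lambda p:un(p,182,120,5)
seal=[(-.054,.039,.076),(.054,.039,.076),(.054,-.039,.076),(-.054,-.039,.076)]
sp=[U(p) for p in [(68,290),(520,112),(636,425),(205,585)]]
sl=[(-.023,.007,.066),(.023,.007,.066),(.023,-.007,.066),(-.023,-.007,.066)]
lp=[U(p) for p in [(253,357),(437,292),(458,338),(275,410)]]
for n,a,b in (("seal",seal,sp),("slot",sl,lp),("both",seal+sl,sp+lp)):
    q,r=fit(m,a,b,[.5,.05,.1]); print(n,q.round(4),r.tolist())
for p in sp: print(at_z(m,p,.076,True).round(4))
m,f=lm("cov"); V=lambda p:un(p,175,110,4)
cp=[V(p) for p in [(20,290),(415,20),(606,325),(228,562)]]
cl=[(-.065,.05,.023),(.065,.05,.023),(.065,-.05,.023),(-.065,-.05,.023)]
q,r=fit(m,cl,cp,[.5,-.276,.1]); print("cover",q.round(4),r.tolist())
for p in [(135,420),(208,380),(430,238),(494,195),(316,305)]: print("mark",at_z(m,V(p),.023,True).round(4))
g=cv2.imread("pics/cov_c.png"); rows=[]
for w in (.85,1.0,1.15,1.3):
    h=g.copy(); a=q[2]+w; c,s=np.cos(a),np.sin(a)
    for z,col in ((.054,(0,255,0)),(.027,(0,0,255))):
        poly=[]
        for x,y in ((-.021,-.006),(.021,-.006),(.021,.006),(-.021,.006)):
            u=np.array(proj(m,[q[0]+c*x-s*y,q[1]+s*x+c*y,z],True)); poly.append(((u-[175,110]+.5)*4-.5))
        cv2.polylines(h,[np.round(poly).astype(int)],True,col,1)
    rows.append(cv2.resize(h[200:450,200:450],(400,300) if 0 else (300,300)))
cv2.imwrite("pics/wing.png",np.vstack([np.hstack(rows[:2]),np.hstack(rows[2:])]))
E
```

```text
seal [0.4999 0.0491 0.0107] [[-1.5, -0.2], [0.8, -1.5], [1.3, 0.8], [-0.6, 1.4]]
slot [0.4996 0.0486 0.0038] [[-0.8, 0.1], [0.5, -1.3], [0.7, 0.8], [-0.5, 0.5]]
both [0.4997 0.0488 0.0099] [[-1.5, -0.1], [0.8, -1.2], [1.3, 1.1], [-0.7, 1.6], [-0.7, 0.0], [0.5, -1.6], [0.7, 0.4], [-0.4, 0.4]]
[0.4469 0.0866 0.076 ]
[0.5521 0.0874 0.076 ]
[0.5531 0.0121 0.076 ]
[0.4477 0.0109 0.076 ]
cover [ 0.5002 -0.2725  0.1255] [[-1.7, 0.2], [0.3, -1.4], [2.0, 0.4], [-0.7, 1.5]]
mark [ 0.4413 -0.2786  0.023 ]
mark [ 0.4651 -0.2774  0.023 ]
mark [ 0.536  -0.2691  0.023 ]
mark [ 0.5561 -0.2662  0.023 ]
mark [ 0.5009 -0.2718  0.023 ]
```

View pics/wing.png

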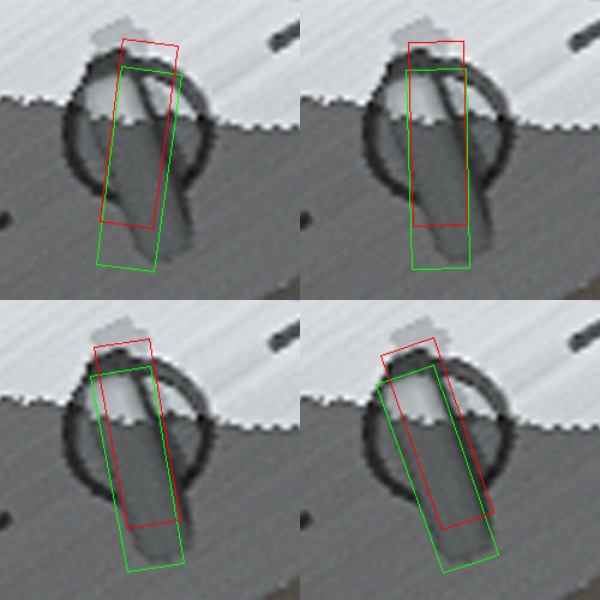

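The wing fits at about 1.29 rad. The housing yaw (0.01) differs from the coarse top estimate (0.1), so I'll check it by overlaying the fit on the top picture.

```bash
python3 - <<'E'
from fit import *
m=camera_model("top"); f=cv2.imread("pics/top0.png"); out=[]
for (x0,y0,q,hx,hy,z) in ((150,160,(.4997,.0488,.0099),.054,.039,.076),(270,175,(.5002,-.2725,.1255),.065,.05,.023)):
    g=cv2.resize(f[y0:y0+75,x0:x0+66],None,fx=6,fy=6,interpolation=cv2.INTER_CUBIC)
    c,s=np.cos(q[2]),np.sin(q[2]); poly=[]
    for x,y in ((-hx,-hy),(hx,-hy),(hx,hy),(-hx,hy)):
        u=np.array(proj(m,[q[0]+c*x-s*y,q[1]+s*x+c*y,z])); poly.append((u-[x0,y0]+.5)*6-.5)
    cv2.polylines(g,[np.round(poly).astype(int)],True,(0,0,255),1); out.append(g)
cv2.imwrite("pics/topchk.png",np.hstack(out))
E
```

```text
(no output)
```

View pics/topchk.png

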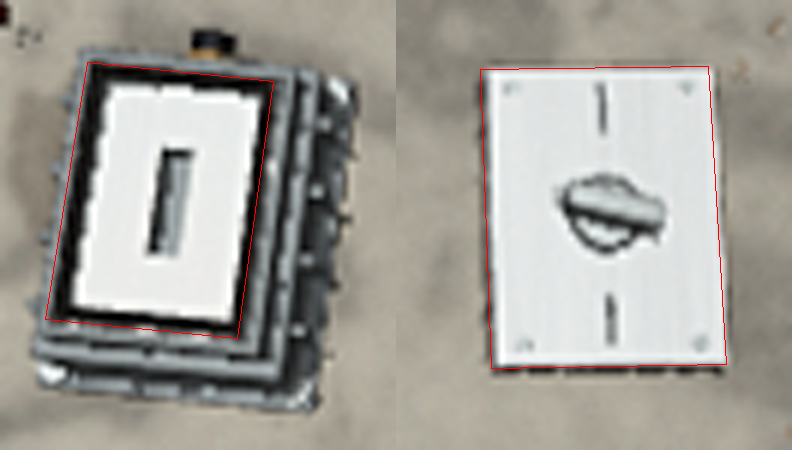

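Both fits match the top view. Now I'll grasp the wing, lift, carry the cover over the housing and look again.

```bash
python3 - <<'E'
from fit import *
o=[np.pi,0,1.41]; x,y=.5003,-.2724
S=lambda t:(lambda s:print(t,round(s["time_s"],2),np.round(s["eef_pos"],4),np.round(s["eef_rot"],4),np.round(s["ft_force"],1),round(s["gripper_width"],4),s["finger_force"]))(sensors.state())
ctrl.goto([x,y,.12],o)
print(ctrl.move_l([x,y,.047],vel=.08,guard=6)); S("down")
ctrl.gripper_to(.0,40); S("grip")
ctrl.move_l([x,y,.20],vel=.12); S("lift")
ctrl.goto([.4997,.0488,.16],[np.pi,0,1.41+.0099-.1255]); ctrl.pause(.3); S("over")
m=camera_model("wrist"); f=grab_frame("wrist")
np.savez("pics/held.npz",K=m["intrinsics"],E=m["extrinsics"],f=f)
f=f[150:350,110:380,::-1]
cv2.imwrite("pics/held.png",cv2.convertScaleAbs(cv2.resize(f,None,fx=2.95,fy=2.95,interpolation=cv2.INTER_CUBIC),alpha=1.2,beta=10))
E
```

```text
False
down 5.36 [ 0.5006 -0.2727  0.0475] [3.1408e+00 5.0000e-04 1.4100e+00] [ 0.6 -0.8  0.5] 0.0881 0.0
grip 6.49 [ 0.5003 -0.2724  0.047 ] [3.1415e+00 1.0000e-04 1.4100e+00] [ 0.4  0.5 -1. ] 0.0116 39.99934170395136
lift 7.92 [ 0.4998 -0.272   0.1989] [-3.1400e+00 -1.0000e-03  1.4099e+00] [-0.5  0.3 -3.9] 0.0117 39.99848867766559
over 9.44 [0.4999 0.048  0.1601] [3.1414 0.     1.2931] [ 0.7 -0.7 -3.4] 0.0118 39.99852209351957
```

View pics/held.png

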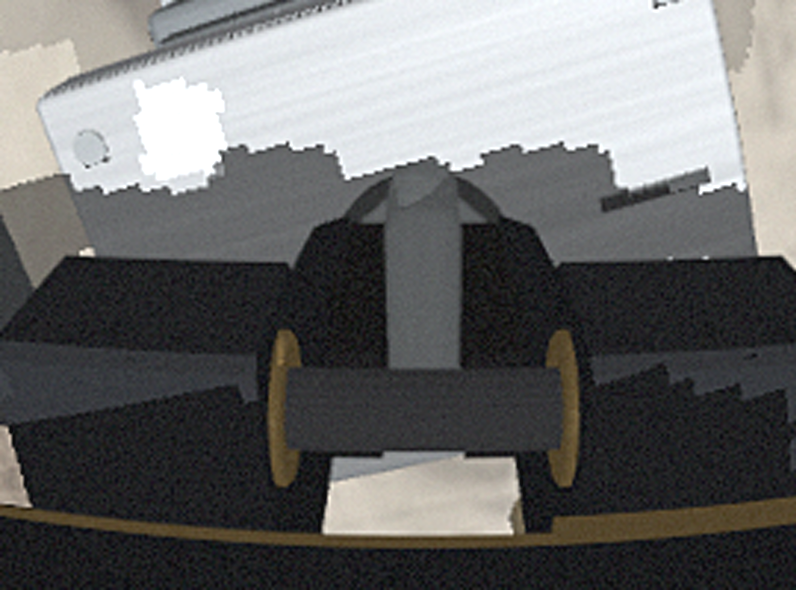

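The cover hangs level in the grip, with its left corner at (38,103), the right mark from (604,206) to (708,175), its right edge through (718,20) to (752,240), and its lower edge visible at (330,477) to (465,457). I'll fit its pose relative to the tool from these.

```bash
python3 - <<'E'
from fit import *
m,f=lm("held"); z=.136
W=lambda p:at_z(m,un(p,110,150,2.95),z,True)[:2]
D=[((80,88),1,.05),((200,47),1,.05),((320,8),1,.05),((718,20),0,.065),((736,120),0,.065),((752,235),0,.065),((48,130),0,-.065),((66,180),0,-.065),((335,477),1,-.05),((460,457),1,-.05),((604,206),1,0),((708,175),1,0)]
def F(q):
    c,s=np.cos(q[2]),np.sin(q[2]); r=[]
    for p,a,v in D:
        d=W(p)-q[:2]; l=(c*d[0]+s*d[1],-s*d[0]+c*d[1]); r.append((l[a]-v)*1e3)
    return r
r=least_squares(F,[.5,.05,.01],x_scale=[.01,.01,.1],loss="soft_l1"); print(r.x.round(4),np.round(F(r.x),1))
d=W((708,175))-W((604,206)); print("mark yaw",np.arctan2(d[1],d[0]))
for a,b in (((80,88),(320,8)),((335,477),(460,457))): d=W(b)-W(a); print(np.arctan2(d[1],d[0]))
E
```

```text
[ 0.499   0.0477 -0.0106] [-1.5 -0.7 -0.  -0.7 -0.6 -0.8  1.7  1.5  1.7  0.3 -0.1  0.4]
mark yaw 0.011091046872890647
0.019951729837655096
-0.060407259663029025
```

```bash
cat >> h.py <<'E'
S=lambda t:(lambda s:print(t,round(s["time_s"],2),np.round(s["eef_pos"],4),np.round(s["eef_rot"],3),np.round(s["ft_force"],1),np.round(s["ft_torque"],2),round(s["gripper_width"],4)))(sensors.state())
E
python3 - <<'E'
from h import *
x,y=.4999,.0490
ctrl.move_l([x,y,.122],[np.pi,0,1.2945],vel=.08); ctrl.pause(.2); S("above")
print(ctrl.move_l([x,y,.107],vel=.02,guard=8)); S("contact")
ctrl.pause(.3); S("settled")
E
```

```text
above 10.32 [0.5004 0.049  0.1226] [ 3.14  -0.     1.295] [ 0.4 -0.1 -2.9] [-0.1   0.06 -0.03] 0.0116
True
contact 10.96 [0.4997 0.049  0.1087] [-3.141  0.     1.295] [-1.3  1.1  4.5] [-0.06  0.23 -0.02] 0.0117
settled 11.26 [0.4998 0.049  0.1088] [-3.141  0.     1.294] [-0.8 -0.7  5.5] [-0.03  0.24 -0.  ] 0.0115
```

The pin stands on the deck at the expected height (face about 10 mm above home). Next I'll turn the wing clockwise.

```bash
python3 - <<'E'
from h import *
x,y=.4998,.0490
for a in (1.1,.85,.6,.4,.25,.1,.01):
    ctrl.goto([x,y,.1090],[np.pi,0,a]); S(a)
ctrl.pause(.4); S("turned")
E
```

```text
1.1 11.57 [0.4999 0.049  0.1089] [ 3.142 -0.     1.104] [ 0.6  0.5 -2.2] [ 0.05  0.15 -0.04] 0.0116
0.85 11.92 [0.4998 0.049  0.1089] [-3.141  0.     0.856] [-0.4  0.9 -2.5] [ 0.06  0.07 -0.03] 0.0113
0.6 12.27 [0.4997 0.049  0.1089] [-3.141  0.     0.607] [ 0.6 -0.1 -2.8] [ 0.05  0.14 -0.  ] 0.0117
0.4 12.57 [0.4996 0.0489 0.1088] [-3.142  0.     0.407] [ 0.3 -0.2 -4.2] [-0.07  0.13  0.  ] 0.0117
0.25 12.84 [0.4997 0.0489 0.1089] [3.142 0.    0.258] [-0.3 -0.1 -3.5] [-0.06  0.11  0.03] 0.0119
0.1 13.11 [0.4998 0.0489 0.109 ] [ 3.141 -0.     0.108] [ 0.6 -1.1 -4.1] [-0.01  0.17  0.01] 0.0116
0.01 13.36 [0.4999 0.0489 0.109 ] [ 3.141 -0.     0.017] [ 0.6 -0.3 -4.2] [0.03 0.18 0.05] 0.0116
turned 13.76 [0.4998 0.049  0.109 ] [ 3.142 -0.     0.011] [ 0.2  0.3 -3.2] [0.04 0.12 0.03] 0.0119
```

```bash
python3 - <<'E'
from h import *
x,y=.4998,.0490
ctrl.gripper_to(0,58)
for z in (.105,.102,.100,.0985):
    print(ctrl.move_l([x,y,z],[np.pi,0,.01],vel=.02,guard=25)); S(z)
ctrl.pause(.4); S("end")
f=grab_frame("scene")[140:270,110:250,::-1]; f2=grab_frame("wrist")[150:350,110:380,::-1]
cv2.imwrite("pics/end.png",np.hstack([cv2.resize(f,(400,371),interpolation=cv2.INTER_CUBIC),cv2.resize(f2,(400,371))]))
E
```

```text
False
0.105 14.32 [0.4999 0.049  0.105 ] [ 3.142 -0.     0.01 ] [ 0.7  0.5 -2.9] [ 0.04  0.03 -0.01] 0.0112
False
0.102 14.62 [0.5001 0.049  0.1025] [ 3.141 -0.     0.01 ] [-2.  -0.2  5.8] [ 0.07  0.58 -0.01] 0.0116
False
0.1 14.88 [0.5001 0.049  0.1007] [ 3.141 -0.     0.01 ] [-3.6 -0.8  7.7] [0.05 0.71 0.03] 0.0115
False
0.0985 15.12 [0.5001 0.049  0.0994] [ 3.141e+00 -1.000e-03  1.000e-02] [-3.3  1.   9.4] [ 0.08  0.86 -0.01] 0.0118
end 15.53 [0.5001 0.049  0.0995] [ 3.141e+00 -1.000e-03  1.000e-02] [-4.4  0.6  9. ] [0.07 0.82 0.01] 0.0113
```

View pics/end.png

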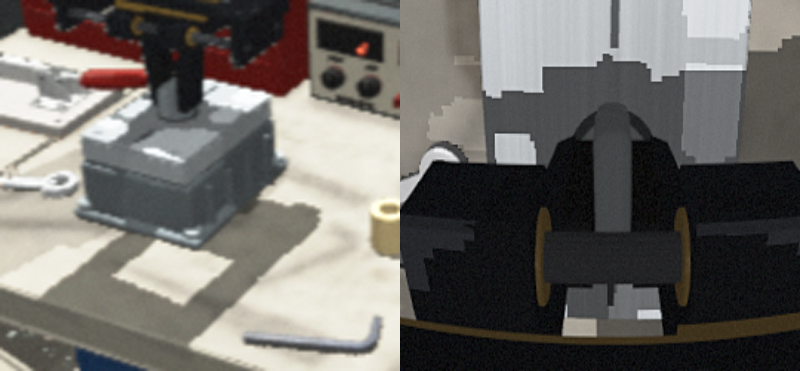

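The wing lines up with the marks and the cover is nearly home (about 0.5 mm up by force and height). I'll press on until it bears firmly on the rim.

```bash
python3 - <<'E'
from h import *
for z in (.0975,.0965,.0955,.0945,.0935):
    ctrl.move_l([.4998,.0490,z],[np.pi,0,.01],vel=.01); ctrl.pause(.15); S(z)
    if sensors.state()["ft_force"][2]>20: break
ctrl.pause(.5); S("end")
E
```

```text
0.0975 16.02 [0.5002 0.049  0.0989] [ 3.141e+00 -1.000e-03  1.000e-02] [-6.4 -0.1 13.6] [ 0.05  1.12 -0.03] 0.0114
0.0965 16.43 [0.5002 0.049  0.0988] [ 3.141e+00 -1.000e-03  1.000e-02] [-9.6 -0.3 21.3] [0.11 1.74 0.03] 0.0114
end 16.93 [0.5003 0.049  0.0988] [ 3.141e+00 -1.000e-03  1.000e-02] [-9.3  1.1 21.2] [0.09 1.72 0.01] 0.0115
```

The stop is hard at TCP z = 0.0988, which is the home height, holding about 21 N. The height no longer changes with push, so I'm handing in.

```bash
python3 -c "
from h import *
S('final'); print(ticket.close_job())"
```

```text
final 16.93 [0.5003 0.049  0.0988] [ 3.141e+00 -1.000e-03  1.000e-02] [-9.3  1.1 21.2] [0.09 1.72 0.01] 0.0115
the job is handed in; nothing more can be done
None
```

I handed the job in at 16.9 s with the cover over the neck, the wing in line with the marks, and the plate held hard against the rim with about 21 N; no verdict came back.

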